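Set an oiled panel leaning on the drying rack

ROBOT

A 7-joint arm with a two-finger parallel gripper is mounted at the origin on the work surface. World frame = base frame: x ahead of the robot, y to its left, z up, the work surface at z = 0. Lengths are in mm, angles in degrees, forces in N, time in s.
With the tool pointing down it reaches from about 425 to 1025 mm from the base axis. Payload 9.4 kg.
Tool frame: the origin (TCP) lies at the very end of the fingers, on their centre line; the grasp point (between the pads) lies 19 mm behind it (robot.hold_point_z is the distance from the TCP to the grasp point, in mm); z points along the fingers, y is the line along which they close (so a half turn about z gives the same grasp; the last joint's range is limited). The gripper opens to 93 mm and grips with 3 to 60 N. Pads are 15 mm wide; open, the fingers measure 128 mm over their backs; the gripper's body (75 mm by 188 mm) begins 65 mm behind the grasp point.
Start: joints at [66.48, 34.337, -0.143, 91.639, 0.103, 54.024, -4.572], TCP at [237.526, -684.986, 218.618] pointing down, gripper open.
Joint ranges: [-147.43, 147.43], [-19.82, 112.94], [-74.19, 73.91], [6.32, 146.72], [-59.91, 239.91], [6.04, 106.73], [-150.56, 150.56]. Speed limits (degrees/s): [127.2, 127.2, 172.46, 172.46, 180, 180, 180].

INTERFACE

Orientations are given as [roll, pitch, yaw] about the fixed x, y, z axes, in that order (R = Rz(yaw) Ry(pitch) Rx(roll)).
In Python, from station import robot, cams gives the robot as it stands.
- The arm moves only by the tool move_arm, never from a script. Its argument "moves" is a list of rows, each an object with "dp": the shift along the tool's x, y, z in cm, a list of three; "turn": the turn, a rotation vector about the tool's x, y, z in degrees, a list of three; "claw": the closure, from -1 (fully open) to 1 (shut). A call has 1 to 5 rows; each row shifts and turns the commanded pose from where the row before left it, along the tool's axes as they then stand; what a row does not reach is not made up. A row lasts 1/12 s, in which the tool goes at most 41.7 mm and 7.16 degrees, less where a joint would pass 70% of its speed; a pose out of reach is approached as far as the arm can. A call is refused whole if a number of a shift passes 4.17 or a number of a turn 7.16, either way. A call with a gripper value outside its range is refused whole. The fingers move at their own pace and stop on an object; the grip force is fixed at half the most. Time passes only in rows, so rows that do not move let the fingers close. It gives the time, the measured TCP pose, the force, the opening and the grip force at its end, in the units of the state.
- robot.observe(): the state, without advancing time (a new reading comes with each control period).
- cams.grab_frame(name): name is "side" or "top" or "wrist"; returns the picture (400x640x3 uint8, red, green, blue); there is no depth.
- cams.calibration(name): a dict with "fovy" (degrees; the focal length in pixels is half the picture's height over the tangent of half this angle, whatever the lens; pixels are square), "cx", "cy" (the principal point, pixels), "dist" ([k1, k2, p1, p2, k3] as OpenCV has them; the pictures are not rectified), "extrinsics" (4x4, takes a point from camera to world coordinates). Camera axes: x right, y down, z forward; pixel columns grow to the right and rows downward; lengths in mm; the calibration is good to about 2 mm. A picture is of the moment at which its call begins: read the wrist's pose just before it. calibration takes no time and is no camera call; for the wrist camera it gives the pose at the moment of the call.
- robot.sign_off(): hands the job in; it is judged then, once.
The state is a dict: "clock": time; "q": joint angles; "qvel": joint speeds; "effort": joint torques, N m; "ee_pos": TCP position; "tcp_rot": TCP orientation; "contact_force": force on the tool from outside, world axes, zero at the start; "ft_torque": the same for the moment, N m; "gripper_width": opening from 0.0 (shut) to 1.0 (fully open); "gripper_force": force on a finger pad.
Only numpy, scipy, OpenCV 4.12 (cv2) and the standard library are available. Lean on these libraries where they do the work, as an engineer would, in place of code of your own. Each camera call takes 0.05 s, during which the arm holds its last target. There are 200 camera calls.

TASK

The freshly oiled box panel leans too flat on the drying rack: without touching the panel, push the sliding foot stop towards the rack until the panel leans 20 degrees from upright, its foot at the brass marks, and leave the stop against its foot. The stop's catch may or may not be holding: if the stop will not move, press down the round button on it and push again. Then swing the keeper arm fully across in front of the panel, and leave the other things on the bench where they are.

Things in the scene. Friction and masses are not known exactly. Their poses are not given: they have to be found in the camera images.
- rack: Wooden drying rack fixed to the bench, its place and yaw vary. Origin on the bench top; x points from its front (stop's tab) to its back, y left, z up. Base plate 285 x 270 x 12 mm (x -135 to +150 mm), top face 12 mm above the bench. At x = +120 mm two posts (20 x 18 mm, y +/-122, 172 mm high) carry a round steel rail, 12 mm thick, along y, centre 162 mm above the bench
- panel: Loose flat wooden panel, 200 wide (y) x 230 long (z) x 10 mm thick (x), about 0.3 kg, wet with oil. Stands on the base plate, back face on the rail, top away from the stop. Origin: middle of its lower end face; z runs up along it (its angle from vertical is the lean, 40 degrees at the start), x is normal to it, towards the back. At the start its foot is 3 to 14 mm clear of the stop
- stop (a joint): Position in m of the dark wooden foot stop sliding along the rack's +x, 0 (front) to 0.11; starts at 0 to 0.010. With the panel's foot on it the panel leans 40 deg at 0.014, 23 at 0.075, 20 at 0.085, 17 at 0.094. Stays where left; slides at 3 to 4 N alone, up to 8 N with the panel. If the catch holds it stops dead at 0.013, at 12 N or more. The panel does not follow it back
- fence (a point): Middle of the foot of the stop's fence face, the upright face towards the rack that pushes the panel's lower edge, on the base plate (12 mm above the bench); moves with the stop (rack x = -35 mm when the stop is at 0). Fence 160 mm wide, 12 mm thick, 30 mm high. Axes as the rack's
- tab (a point): Middle of the front face of the stop's upright push tab, 82 mm in front of fence and 47 mm above the bench. The tab is 60 mm wide (y), 12 mm thick and its top is 62 mm above the bench; the base plate lies 12 mm above the bench under and in front of it. Push it towards the rack's +x
- catch_top (a point): Centre of the top of the stop's round steel catch button, 26 mm across, 41 mm in front of fence, 12 mm proud of the stop's slab, 44 mm above the bench when up. Moves with the stop. Springs back up whether the catch holds or not, so it looks the same; once pressed the catch stays released
- catch (a joint): Travel of the button in m, 0 up to 0.010 fully down, about 1 N at first to 6 N fully down; 0.006 or more releases the catch, if it was holding
- keeper (a joint): Angle in rad of the steel keeper arm, hinged about a vertical axis on the rack's left post at pivot. 0: it points to the rack's front (-x); 1.57 (end stop): it lies across in front of the panel, pointing to the rack's -y. Turns counter-clockwise seen from above, stays where it is left, needs about 0.5 N at the knob. Starts between 0 and 0.35
- pivot (a point): The keeper's hinge axis, at rack x = +92, y = +122 mm, 166 mm above the bench
- knob (a point): Middle of the free part of the upright round wooden knob on the keeper arm's end, 14 mm across, 85 mm from the hinge axis, free from 176 to 212 mm above the bench; this point is at 196 mm. The arm below it is a bar 10 wide x 8 mm high. When closed it passes about 8 mm in front of the panel, whose top edge is then about 230 mm above the bench, behind the knob
- head: Square pale dogwood mallet head 200 x 56 x 56 mm with brass end bands, lying on the bench; bystander. Origin under its middle
- ferrule: Brass ferrule, ring 28 mm across, 25 mm high, standing on the left front of the rack's base plate beside the stop; bystander
- offcut: Dark wood offcut 30 x 22 x 18 mm on the right front of the rack's base plate beside the stop; bystander
- shaft: Walnut shaft section 220 x 24 x 24 mm lying on the bench to the right; bystander
- calliper: Steel calliper 160 mm long, flat on the bench to the right; bystander
- wax_tin: Round tin 70 mm across, 50 mm high, on the bench to the left; bystander
- driver: Screwdriver lying on the bench to the left; bystander
- mark (a point): Middle of the left brass mark (20 x 26 mm) on the base plate, rack x = +50, y = +117 mm; its twin is on the right. At 20 degrees of lean the stop's fence face is level with the middle of the marks
Not all that is in view belongs to the job. Several things have the shape of the panel; the one meant has the colours described above.

How it is judged:
By the outcome, as a careful person would: the job done as asked, in the order asked, and still so for the second after the job is handed in, with the robot touching nothing.
It also fails if it takes over 64 s, if anything falls off the work surface, if the arm or the gripper's body presses on something with over 40 N, if the wrist force passes 120 N, or if a joint passes its speed limit or range.

## Working session

There is one attempt and no reset: what is moved stays moved. The work goes in short steps, Python scripts to look and compute and a tool call to move; the robot and the scene stay as the last step left them, time stands still between calls to the robot, and variables do not carry over. Pictures are saved under pics/ and viewed, at most 14 in all, crops included, and the job is handed in when it is done.

Besides the shell and the picture viewer there is one more tool, called after ">>>" by a JSON object that holds its "method" and its "body", one argument or row to a line. move_arm: Moves the arm, as the interface text tells. Its arguments: {"type":"object","properties":{"moves":{"type":"array","items":{"type":"object","properties":{"dp":{"type":"array","items":{"type":"number"}},"turn":{"type":"array","items":{"type":"number"}},"claw":{"type":"number"}}}}},"required":["moves"]}

```bash
mkdir -p pics
python3 - <<'E'
from station import robot,cams
import cv2
s=robot.observe();print(s)
for n in("side","top"):
    im=cams.grab_frame(n);cv2.imwrite(f"pics/{n}0.png",im[:,:,::-1]);c=cams.calibration(n);print(n,c)
E
```

```text
{'clock': 0.0, 'q': array([66.47854741, 34.38471428, -0.14584269, 91.67757711,  0.10164772,
       54.02371706, -4.57116812]), 'qvel': array([-0.0880514 , -0.03130755, -0.02240382,  0.08172599, -0.02700521,
        0.1081433 , -0.06756214]), 'effort': array([-4.80515082e-04, -7.65072870e+01,  1.49698578e+00, -2.52346998e+01,
       -5.23714023e-02,  1.71174004e-02,  1.52327161e-04]), 'ee_pos': array([ 237.39748671, -684.5470358 ,  217.7783389 ]), 'tcp_rot': array([-1.79914379e+02,  6.65063782e-03,  1.91304847e+01]), 'contact_force': array([-0.04454807, -0.13831913,  0.13461491]), 'ft_torque': array([-0.00132549,  0.01326615, -0.01360504]), 'gripper_force': 0.0, 'gripper_width': 0.998291868114971}
side {'fovy': 43.14157258249558, 'cx': 315.1286861673016, 'cy': 194.30312922631109, 'dist': array([-0.0190087,  0.       ,  0.       ,  0.       ,  0.       ]), 'extrinsics': array([[ 9.98844633e-01, -2.42060411e-02,  4.15146643e-02,
         4.62137703e+02],
       [-4.54645384e-02, -7.55851151e-01,  6.53163083e-01,
        -8.25544267e+02],
       [ 1.55684144e-02, -6.54295885e-01, -7.56078382e-01,
         1.21244030e+03],
       [ 0.00000000e+00,  0.00000000e+00,  0.00000000e+00,
         1.00000000e+00]])}
top {'fovy': 42.372429449659826, 'cx': 318.04105306601474, 'cy': 194.72246421490044, 'dist': array([-0.08943469,  0.        ,  0.        ,  0.        ,  0.        ]), 'extrinsics': array([[-1.32375476e-03, -9.88629304e-01,  1.50367373e-01,
         2.82216615e+02],
       [-9.99986219e-01,  5.44778712e-04, -5.22156042e-03,
         6.51747085e+01],
       [ 5.08027070e-03, -1.50372213e-01, -9.88616401e-01,
         1.57823008e+03],
       [ 0.00000000e+00,  0.00000000e+00,  0.00000000e+00,
         1.00000000e+00]])}
```

View pics/side0.png

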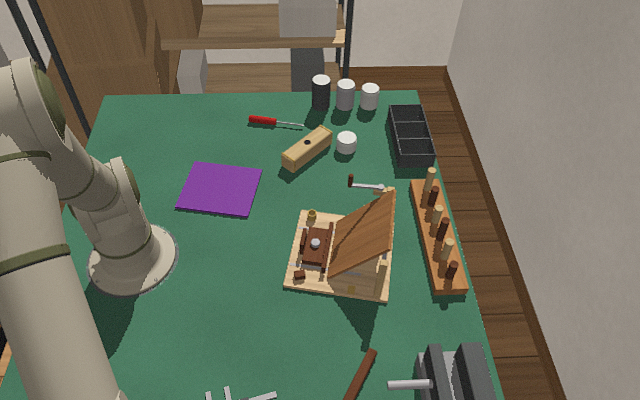

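View pics/top0.png

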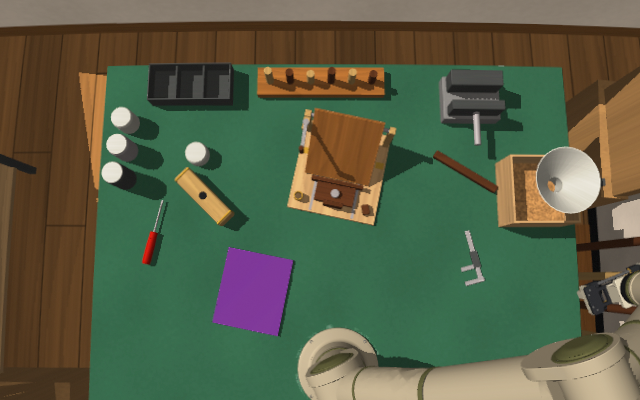

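The side view shows the rack at about (340,255), with the leaning wooden panel at (365,235), the button at (315,243) and the keeper knob at (351,180). In the top view the panel is at (345,150), the button at (335,193) and the keeper at about (305,130). The only other thing shaped like the panel is the flat purple sheet, top (254,291) and side (220,189). It's the wrong colour and isn't on the rack, so I choose the brown one on the rack and check it in a close crop.

Run:
```python
import cv2,numpy as np
a=cv2.imread("pics/top0.png")[95:235,275:405];b=cv2.imread("pics/side0.png")[165:305,275:405]
cv2.imwrite("pics/crop0.png",np.hstack([cv2.resize(x,None,fx=3,fy=4,interpolation=cv2.INTER_CUBIC) if 0 else cv2.resize(x,(390,420),interpolation=cv2.INTER_CUBIC) for x in(a,b)]))
```

```text
(no output)
```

View pics/crop0.png

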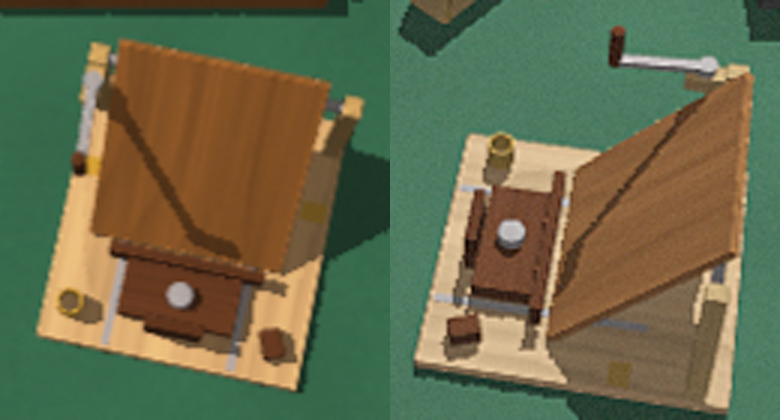

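The crop confirms the wood-coloured panel on the rack. In crop pixels, the top half shows the button at (180,294), the knob at (80,163) and the front corners at (37,335) and (300,390).

```bash
cat > h.py <<'E'
import numpy as np,cv2
from station import robot,cams
def ray(n,uv,c=None):
    c=c or cams.calibration(n);f=200/np.tan(np.radians(c["fovy"]/2))
    K=np.array([[f,0,c["cx"]],[0,f,c["cy"]],[0,0,1]])
    p=cv2.undistortPoints(np.array([[uv]],float),K,np.array(c["dist"]))[0,0]
    E=c["extrinsics"];return E[:3,3],E[:3,:3]@np.array([p[0],p[1],1])
def onz(n,uv,z,c=None):
    o,d=ray(n,uv,c);return (o+d*(z-o[2])/d[2])
E
python3 - <<'E'
from h import *
t=lambda x,y:(275+x/3,95+y/3)
s=lambda x,y:(275+(x-390)/3,165+y/3)
for nm,n,p,z in[("btn","top",t(180,294),44),("btn","side",s(511,232),44),
 ("FL","top",t(37,335),12),("FL","side",s(468,135),12),("FR","top",t(300,390),8),("FR","side",s(415,362),12),("BR","side",s(727,410),8),
 ("knob","top",t(80,160),212),("knob","side",s(618,33),212),
 ("fenceL","top",t(116,240),42),("fenceR","top",t(263,275),42),("fenceR","side",s(537,311),42),("fenceL","side",s(558,173),42),
 ("markL","top",t(95,165),12),("markR","side",s(620,374),12),("markR","top",t(315,212),12),("ferr","top",t(70,297),37),("offc","top",t(272,340),30),
 ("tabL","top",t(146,325),62),("tabR","top",t(202,336),62)]:
    print(nm,n,onz(n,p,z).round(1))
E
```

```text
btn top [520.8   6.   44. ]
btn side [518.7   4.7  44. ]
FL top [483.5 150.9  12. ]
FL side [482.  149.5  12. ]
FR top [ 427.3 -117.1    8. ]
FR side [ 426.9 -113.2   12. ]
BR side [ 703.7 -169.9    8. ]
knob top [617.5 102.3 212. ]
knob side [617. 101. 212.]
fenceL top [576.3  70.2  42. ]
fenceR top [540.4 -77.8  42. ]
fenceR side [538.3 -82.1  42. ]
fenceL side [567.8  74.7  42. ]
markL top [661.3  92.1  12. ]
markR side [ 611.3 -132.3   12. ]
markR top [ 611.5 -135.5   12. ]
ferr top [518.9 116.6  37. ]
offc top [476.  -87.1  30. ]
tabL top [487.   40.5  62. ]
tabR top [476.  -14.8  62. ]
```

>>> {"method": "move_arm", "body": {
  "moves": [
    {"turn": [0,0,6.2],"claw": 1},
    {"turn": [0,0,6.2],"claw": 1},
    {"turn": [0,0,6.2],"claw": 1},
    {"turn": [0,0,6.2],"claw": 1},
    {"turn": [0,0,6.2],"claw": 1}
  ]
}}

```text
invalid input at $.moves[0]: expected keys dp, turn, claw
```

>>> {"method": "move_arm", "body": {
  "moves": [
    {"dp": [0.4,-3.75,0],"claw": 1},
    {"dp": [0.4,-3.75,0],"claw": 1},
    {"dp": [0.4,-3.75,0],"claw": 1},
    {"dp": [0.4,-3.75,0],"claw": 1}
  ]
}}

```text
invalid input at $.moves[0]: expected keys dp, turn, claw
```

>>> {"method": "move_arm", "body": {
  "moves": [
    {"dp": [0.4,-3.75,0],"claw": 1},
    {"dp": [0.4,-3.75,0],"claw": 1},
    {"dp": [0.4,-3.75,0],"claw": 1},
    {"dp": [0.4,-3.75,0],"claw": 1}
  ]
}}

```text
invalid input at $.moves[0]: expected keys dp, turn, claw
```

>>> {"method": "move_arm", "body": {
  "moves": [
    {"dp": [0.95,-3.85,0],"claw": 1},
    {"dp": [0.95,-3.85,0],"claw": 1},
    {"dp": [0.95,-3.85,0],"claw": 1},
    {"dp": [0.95,-3.85,0],"claw": 1}
  ]
}}

```text
invalid input at $.moves[0]: expected keys dp, turn, claw
```

>>> {"method": "move_arm", "body": {
  "moves": [
    {"dp": [0,0,0],"turn": [0,0,6.2],"claw": 1},
    {"dp": [0,0,0],"turn": [0,0,6.2],"claw": 1},
    {"dp": [0,0,0],"turn": [0,0,6.2],"claw": 1},
    {"dp": [0,0,0],"turn": [0,0,6.2],"claw": 1},
    {"dp": [0,0,0],"turn": [0,0,6.2],"claw": 1}
  ]
}}

```text
clock: 0.52
ee_pos: [237.4, -684.7, 218.1]
tcp_rot: [-180.0, 0.0, -12.2]
contact_force: [0.6, 0.1, 0.6]
gripper_width: 0.694
gripper_force: 0.0
```

>>> {"method": "move_arm", "body": {
  "moves": [
    {"dp": [0.4,-3.75,0],"turn": [0,0,0],"claw": 1},
    {"dp": [0.4,-3.75,0],"turn": [0,0,0],"claw": 1},
    {"dp": [0.4,-3.75,0],"turn": [0,0,0],"claw": 1},
    {"dp": [0.4,-3.75,0],"turn": [0,0,0],"claw": 1}
  ]
}}

```text
clock: 0.85
ee_pos: [284.1, -539.6, 218.1]
tcp_rot: [-180.0, 0.0, -11.9]
contact_force: [0.1, -0.2, -0.9]
gripper_width: 0.407
gripper_force: 0.0
```

>>> {"method": "move_arm", "body": {
  "moves": [
    {"dp": [0.4,-3.75,0],"turn": [0,0,0],"claw": 1},
    {"dp": [0.4,-3.75,0],"turn": [0,0,0],"claw": 1},
    {"dp": [0.4,-3.75,0],"turn": [0,0,0],"claw": 1},
    {"dp": [0.4,-3.75,0],"turn": [0,0,0],"claw": 1}
  ]
}}

```text
clock: 1.18
ee_pos: [330.6, -396.1, 218.5]
tcp_rot: [-180.0, 0.0, -11.9]
contact_force: [0.4, -0.5, -0.1]
gripper_width: 0.116
gripper_force: 0.0
```

>>> {"method": "move_arm", "body": {
  "moves": [
    {"dp": [0.95,-3.85,0],"turn": [0,0,0],"claw": 1},
    {"dp": [0.95,-3.85,0],"turn": [0,0,0],"claw": 1},
    {"dp": [0.95,-3.85,0],"turn": [0,0,0],"claw": 1},
    {"dp": [0.95,-3.85,0],"turn": [0,0,0],"claw": 1}
  ]
}}

```text
clock: 1.52
ee_pos: [399.7, -253.3, 218.6]
tcp_rot: [-180.0, 0.0, -11.9]
contact_force: [-0.3, 0.1, -1.4]
gripper_width: 0.004
gripper_force: 0.0
```

>>> {"method": "move_arm", "body": {
  "moves": [
    {"dp": [-0.1,-4,0],"turn": [0,0,0],"claw": 1},
    {"dp": [-0.1,-4,0],"turn": [0,0,0],"claw": 1},
    {"dp": [-0.1,-4,0],"turn": [0,0,0],"claw": 1},
    {"dp": [-0.1,-4,0],"turn": [0,0,0],"claw": 1}
  ]
}}

```text
clock: 1.85
ee_pos: [428.3, -95.8, 218.6]
tcp_rot: [180.0, 0.0, -11.9]
contact_force: [-0.2, -0.0, 0.9]
gripper_width: 0.008
gripper_force: 0.0
```

>>> {"method": "move_arm", "body": {
  "moves": [
    {"dp": [-0.1,-3.9,0],"turn": [0,0,0],"claw": 1},
    {"dp": [-0.1,-3.9,0],"turn": [0,0,0],"claw": 1},
    {"dp": [-0.1,-3.9,0],"turn": [0,0,0],"claw": 1},
    {"dp": [0,0,0],"turn": [0,0,0],"claw": 1}
  ]
}}

```text
clock: 2.18
ee_pos: [450.9, 24.8, 218.6]
tcp_rot: [-179.8, -0.0, -11.4]
contact_force: [0.4, -0.4, 0.6]
gripper_width: 0.005
gripper_force: 0.0
```

>>> {"method": "move_arm", "body": {
  "moves": [
    {"dp": [0,0,3.6],"turn": [0,0,0],"claw": 1},
    {"dp": [0,0,3.6],"turn": [0,0,0],"claw": 1},
    {"dp": [0,0,3.6],"turn": [0,0,0],"claw": 1},
    {"dp": [0,0,1.5],"turn": [0,0,0],"claw": 1},
    {"dp": [0,0,0],"turn": [0,0,0],"claw": 1}
  ]
}}

```text
clock: 2.6
ee_pos: [447.7, 17.1, 92.6]
tcp_rot: [179.9, 0.3, -11.9]
contact_force: [-0.3, -0.7, 0.1]
gripper_width: 0.004
gripper_force: 0.0
```

Run:
```python
from h import *
o=[cv2.resize(cams.grab_frame(n)[b:b+140,275:405,::-1],(390,420),interpolation=cv2.INTER_CUBIC) for n,b in(("top",95),("side",165))]
cv2.imwrite("pics/crop1.png",np.hstack(o))
```

```text
(no output)
```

View pics/crop1.png

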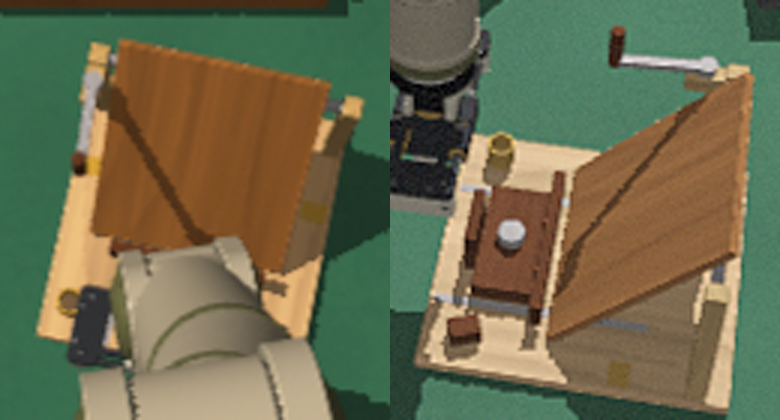

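The gripper is in front of the tab, and the panel, ferrule and offcut haven't moved. Now I go down and push gently.

>>> {"method": "move_arm", "body": {
  "moves": [
    {"dp": [0,-0.2,2.8],"turn": [0,0,0],"claw": 1},
    {"dp": [0,0,2.8],"turn": [0,0,0],"claw": 1},
    {"dp": [0,0,0],"turn": [0,0,0],"claw": 1},
    {"dp": [1,0,0],"turn": [0,0,0],"claw": 1},
    {"dp": [0.5,0,0],"turn": [0,0,0],"claw": 1}
  ]
}}

```text
clock: 3.12
ee_pos: [466.7, 16.0, 41.4]
tcp_rot: [-180.0, -0.1, -11.9]
contact_force: [0.8, 0.4, 0.2]
gripper_width: 0.004
gripper_force: 0.0
```

>>> {"method": "move_arm", "body": {
  "moves": [
    {"dp": [0.2,0,0],"turn": [0,0,0],"claw": 1},
    {"dp": [0.2,0,0],"turn": [0,0,0],"claw": 1},
    {"dp": [0.2,0,0],"turn": [0,0,0],"claw": 1}
  ]
}}

```text
clock: 3.37
ee_pos: [470.4, 15.0, 40.8]
tcp_rot: [-180.0, -0.0, -11.9]
contact_force: [-2.8, 1.3, 2.0]
gripper_width: 0.003
gripper_force: 1.6
```

>>> {"method": "move_arm", "body": {
  "moves": [
    {"dp": [0.2,0,0],"turn": [0,0,0],"claw": 1},
    {"dp": [0.2,0,0],"turn": [0,0,0],"claw": 1},
    {"dp": [0,0,0],"turn": [0,0,0],"claw": 1}
  ]
}}

```text
clock: 3.62
ee_pos: [474.5, 14.1, 39.8]
tcp_rot: [180.0, 0.0, -11.9]
contact_force: [-2.0, 1.4, 1.1]
gripper_width: 0.006
gripper_force: 1.0
```

>>> {"method": "move_arm", "body": {
  "moves": [
    {"dp": [0.2,0,0],"turn": [0,0,0],"claw": 1},
    {"dp": [0.2,0,0],"turn": [0,0,0],"claw": 1},
    {"dp": [0,0,0],"turn": [0,0,0],"claw": 1}
  ]
}}

```text
clock: 3.87
ee_pos: [478.1, 13.3, 39.5]
tcp_rot: [180.0, 0.1, -11.9]
contact_force: [-4.3, -0.3, 2.7]
gripper_width: 0.006
gripper_force: 2.0
```

>>> {"method": "move_arm", "body": {
  "moves": [
    {"dp": [0.2,0,0],"turn": [0,0,0],"claw": 1},
    {"dp": [0.2,0,0],"turn": [0,0,0],"claw": 1},
    {"dp": [0,0,0],"turn": [0,0,0],"claw": 1}
  ]
}}

```text
clock: 4.12
ee_pos: [482.2, 12.4, 39.5]
tcp_rot: [180.0, 0.0, -11.9]
contact_force: [-4.0, 0.1, 2.1]
gripper_width: 0.003
gripper_force: 1.9
```

>>> {"method": "move_arm", "body": {
  "moves": [
    {"dp": [0.2,0,0],"turn": [0,0,0],"claw": 1},
    {"dp": [0.2,0,0],"turn": [0,0,0],"claw": 1},
    {"dp": [0,0,0],"turn": [0,0,0],"claw": 1}
  ]
}}

```text
clock: 4.37
ee_pos: [486.4, 11.5, 39.5]
tcp_rot: [180.0, 0.0, -11.9]
contact_force: [-2.6, -0.4, 0.9]
gripper_width: 0.006
gripper_force: 1.8
```

The stop has gone past 0.013 with a low force, so the catch isn't holding. I carry on slowly.

>>> {"method": "move_arm", "body": {
  "moves": [
    {"dp": [0.3,0,0],"turn": [0,0,0],"claw": 1},
    {"dp": [0.3,0,0],"turn": [0,0,0],"claw": 1},
    {"dp": [0.3,0,0],"turn": [0,0,0],"claw": 1},
    {"dp": [0.3,0,0],"turn": [0,0,0],"claw": 1},
    {"dp": [0.3,0,0],"turn": [0,0,0],"claw": 1}
  ]
}}

```text
clock: 4.78
ee_pos: [500.6, 8.5, 39.5]
tcp_rot: [180.0, 0.0, -11.9]
contact_force: [-5.1, 0.3, 2.5]
gripper_width: 0.004
gripper_force: 2.5
```

>>> {"method": "move_arm", "body": {
  "moves": [
    {"dp": [0.3,0,0],"turn": [0,0,0],"claw": 1},
    {"dp": [0.3,0,0],"turn": [0,0,0],"claw": 1},
    {"dp": [0.3,0,0],"turn": [0,0,0],"claw": 1},
    {"dp": [0.3,0,0],"turn": [0,0,0],"claw": 1},
    {"dp": [0.3,0,0],"turn": [0,0,0],"claw": 1}
  ]
}}

```text
clock: 5.2
ee_pos: [515.2, 5.3, 39.5]
tcp_rot: [180.0, 0.1, -11.9]
contact_force: [-5.9, 0.2, 2.0]
gripper_width: -0.001
gripper_force: 2.5
```

>>> {"method": "move_arm", "body": {
  "moves": [
    {"dp": [0.3,0,0],"turn": [0,0,0],"claw": 1},
    {"dp": [0.3,0,0],"turn": [0,0,0],"claw": 1},
    {"dp": [0.3,0,0],"turn": [0,0,0],"claw": 1},
    {"dp": [0.3,0,0],"turn": [0,0,0],"claw": 1},
    {"dp": [0,0,0],"turn": [0,0,0],"claw": 1}
  ]
}}

```text
clock: 5.62
ee_pos: [527.7, 2.7, 39.5]
tcp_rot: [180.0, -0.0, -11.9]
contact_force: [-3.2, -1.7, 0.6]
gripper_width: 0.005
gripper_force: 1.2
```

Run:
```python
from h import *
print(robot.observe()["ee_pos"])
o=[cv2.resize(cams.grab_frame(n)[b:b+140,275:405,::-1],(390,420),interpolation=cv2.INTER_CUBIC) for n,b in(("top",95),("side",165))]
cv2.imwrite("pics/crop2.png",np.hstack(o))
```

```text
[527.71642076   2.66541266  39.48542069]
```

View pics/crop2.png

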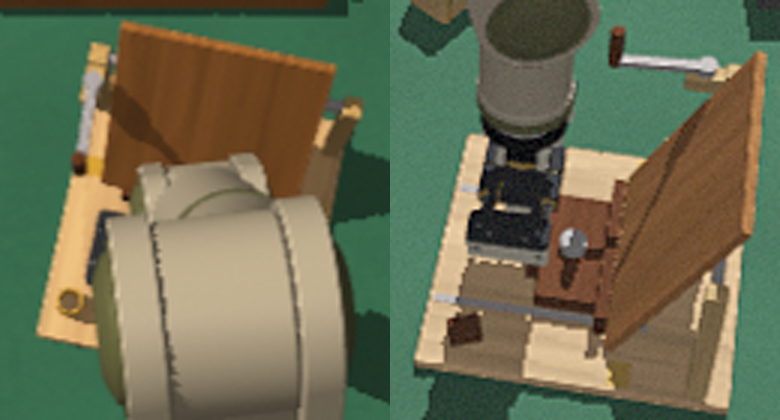

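The panel has risen without being touched. In the side half the button is at (573,241), and the right mark shows at (620,375) by the fence end. Now I measure the button.

```bash
cat >> h.py <<'E'
def rk(p):
    a=np.radians(-11.8);d=np.array(p)[:2]-[587.2,-10.5];c,s=np.cos(a),np.sin(a);return np.array([c*d[0]+s*d[1],-s*d[0]+c*d[1]])
def btn(im,lo,hi):
    h=cv2.cvtColor(im,cv2.COLOR_RGB2HSV);m=((h[:,:,1]<50)&(h[:,:,2]>110)).astype(np.uint8)
    n,l,st,ce=cv2.connectedComponentsWithStats(m)
    return [(ce[i],st[i,4]) for i in range(1,n) if lo[0]<ce[i][0]<hi[0] and lo[1]<ce[i][1]<hi[1]and st[i,4]>5]
E
python3 - <<'E'
from h import *
a=cv2.imread("pics/side0.png")[:,:,::-1];b=cams.grab_frame("side")
for im,lo,hi in((a,(305,235),(325,252)),(b,(325,236),(350,254))):
    for c,n in btn(np.ascontiguousarray(im),lo,hi): p=onz("side",c,42);print(c.round(2),n,p.round(1),"rack",rk(p).round(1),"stop",(rk(p)[0]+76).round(1))
print("tcp",rk(robot.observe()["ee_pos"]))
E
```

```text
[314.96 241.44] 57 [517.9   9.2  42. ] rack [-71.9   5.2] stop 4.1
[333.42 243.79] 19 [569.6  -0.7  42. ] rack [-19.2   6. ] stop 56.8
tcp [-60.9382456   0.99473  ]
```

>>> {"method": "move_arm", "body": {
  "moves": [
    {"dp": [0.3,0,0],"turn": [0,0,0],"claw": 1},
    {"dp": [0.3,0,0],"turn": [0,0,0],"claw": 1},
    {"dp": [0.3,0,0],"turn": [0,0,0],"claw": 1},
    {"dp": [0.3,0,0],"turn": [0,0,0],"claw": 1},
    {"dp": [0,0,0],"turn": [0,0,0],"claw": 1}
  ]
}}

```text
clock: 6.18
ee_pos: [539.3, 0.5, 39.6]
tcp_rot: [180.0, 0.0, -11.9]
contact_force: [-3.6, -1.2, 1.2]
gripper_width: 0.004
gripper_force: 1.3
```

>>> {"method": "move_arm", "body": {
  "moves": [
    {"dp": [-1,0,0],"turn": [0,0,0],"claw": 1},
    {"dp": [-4,0,0],"turn": [0,0,0],"claw": 1},
    {"dp": [-3,0,0],"turn": [0,0,0],"claw": 1},
    {"dp": [0,0,0],"turn": [0,0,0],"claw": 1},
    {"dp": [0,0,0],"turn": [0,0,0],"claw": 1}
  ]
}}

```text
clock: 6.6
ee_pos: [459.9, 17.8, 40.0]
tcp_rot: [-180.0, -0.0, -11.8]
contact_force: [1.2, -0.2, -0.6]
gripper_width: 0.006
gripper_force: 0.0
```

Run:
```python
from h import *
print(rk(robot.observe()["ee_pos"]))
b=cams.grab_frame("side");cv2.imwrite("pics/side3.png",b[:,:,::-1])
for c,n in btn(b,(325,236),(350,254)): p=onz("side",c,42);print(c.round(2),n,rk(p).round(1),"stop",(rk(p)[0]+76).round(1))
cv2.imwrite("pics/crop3.png",cv2.resize(b[205:305,275:405,::-1],(780,600),interpolation=cv2.INTER_CUBIC))
```

```text
[-130.41202623    1.69730303]
[341.  246.8] 20 [ 3.2 -0.6] stop 79.2
```

View pics/crop3.png

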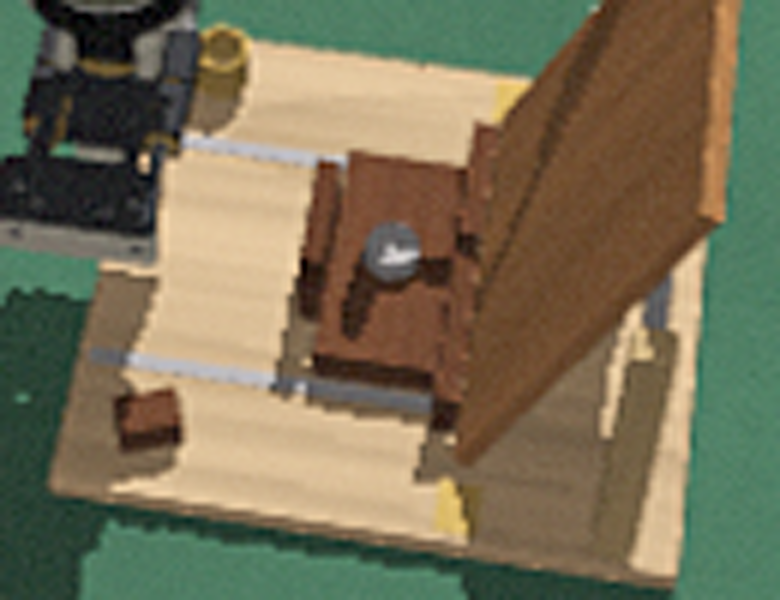

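The side crop shows the button at (393,252), the panel's front lower right corner at (461,464), and the right brass mark at about (456,510), between its left edge at 437 and right edge at 475.

Run:
```python
from h import *
s=lambda x,y:(275+x/6-.4,205+y/6-.4)
for nm,p,z in[("btn",s(393,252),44),("foot",s(461,464),15.4),("mark",s(456,510),12),("markL corner near",s(437,480),12),("mk",s(440,533),12),("mk",s(470,541),12),("fence front bot R",s(430,430),12),("fence top rear R",s(464,403),42),("tab front top L",s(317,162),62),("tab front topR",s(302,262),62),("FL",s(238,38),12),("FR",s(52,490),12),("BR",s(678,580),12)]:
    print(nm,rk(onz("side",p,z)).round(1))
```

```text
btn [ 0.7 -1.7]
foot [ 45.1 -92.5]
mark [  45.6 -114.5]
markL corner near [  35.3 -100.6]
mk [  39.9 -127.4]
mk [  53.6 -129.2]
fence front bot R [ 29.  -74.9]
fence top rear R [ 42.8 -77. ]
tab front top L [-40.6  30.6]
tab front topR [-39.1 -27. ]
FL [-95.2 138.5]
FR [-135.7 -135.1]
BR [ 147.  -133.2]
```

>>> {"method": "move_arm", "body": {
  "moves": [
    {"dp": [0,0,-4],"turn": [0,0,0],"claw": 1},
    {"dp": [0,0,-4],"turn": [0,0,0],"claw": 1},
    {"dp": [0,0,-4],"turn": [0,0,0],"claw": 1},
    {"dp": [0,0,-4],"turn": [0,0,0],"claw": 1},
    {"dp": [0,0,0],"turn": [0,0,0],"claw": 1}
  ]
}}

```text
clock: 7.07
ee_pos: [465.4, 17.3, 206.4]
tcp_rot: [-179.8, -0.7, -11.9]
contact_force: [1.3, -0.0, 0.0]
gripper_width: 0.003
gripper_force: 0.0
```

Run:
```python
from h import *
c=cams.calibration("wrist");b=cams.grab_frame("wrist");cv2.imwrite("pics/w4.png",b[:,:,::-1]);print(c,robot.observe()["ee_pos"])
import pickle;pickle.dump(c,open("w4.pkl","wb"))
```

```text
{'fovy': 65.03666660700395, 'cx': 321.1194759467509, 'cy': 195.79623717498043, 'dist': array([-0.04875996,  0.        ,  0.        ,  0.        ,  0.        ]), 'extrinsics': array([[-2.06366590e-01, -9.41754761e-01, -2.65538700e-01,
         5.41083603e+02],
       [-9.78463930e-01,  1.97343886e-01,  6.05287307e-02,
         9.52972662e-01],
       [-4.60078131e-03,  2.72311148e-01, -9.62198250e-01,
         3.73102554e+02],
       [ 0.00000000e+00,  0.00000000e+00,  0.00000000e+00,
         1.00000000e+00]])} [464.51070164  17.33440729 203.7239236 ]
```

View pics/w4.png

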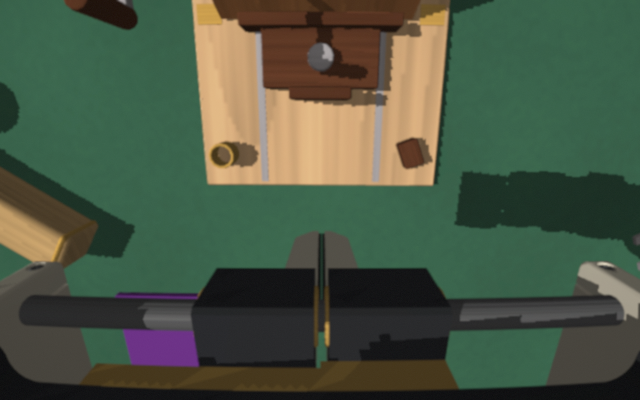

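The wrist view shows the marks at (207,14) and (433,16), the button at (320,56), the fence top around rows 11–27, the tab's front edge around row 99, and the base front edge at row 184.

Run:
```python
from h import *
import pickle
c=pickle.load(open("w4.pkl","rb"))
im=cv2.imread("pics/w4.png")
cv2.imwrite("pics/w4c.png",cv2.resize(im[0:115,190:460],(800,341),interpolation=cv2.INTER_CUBIC))
for nm,p,z in[("btn",(320,56),44),("FL",(208,184.5),12),("FR",(435,184.5),12),("mkL",(207,24),12),("mkR",(433,25),12),("fence ftL",(242,25.5),42),("fence ftR",(402,26.5),42),("tab ft L",(291,97),62),("tab ft R",(351,98),62)]: print(nm,rk(onz("wrist",p,z,c)).round(1))
```

```text
btn [1.3 4.3]
FL [-135.6  138.7]
FR [-135.8 -131.9]
mkL [ 39.2 124. ]
mkR [  37.5 -114.7]
fence ftL [30.  79.7]
fence ftR [ 28.7 -74.9]
tab ft L [-37.8  31.8]
tab ft R [-38.9 -25.2]
```

View pics/w4c.png

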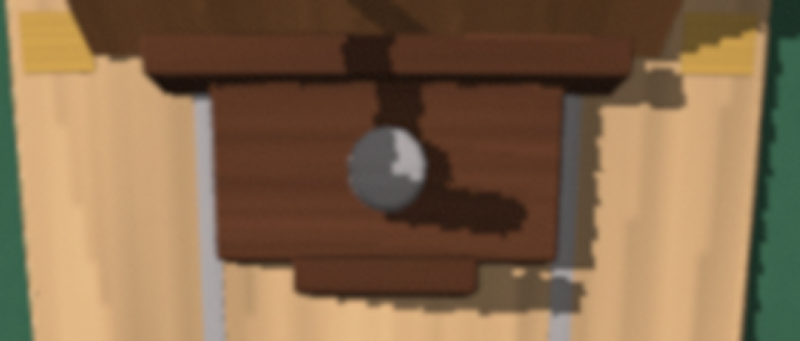

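The fence is still about 6.5 mm short of the marks (stop at about 78.5). I go back down and push that far.

>>> {"method": "move_arm", "body": {
  "moves": [
    {"dp": [0,0,4],"turn": [0,0,0],"claw": 1},
    {"dp": [0,0,4],"turn": [0,0,0],"claw": 1},
    {"dp": [0,0,4],"turn": [0,0,0],"claw": 1},
    {"dp": [0,0,4],"turn": [0,0,0],"claw": 1},
    {"dp": [0,0,0],"turn": [0,0,0],"claw": 1}
  ]
}}

```text
clock: 7.53
ee_pos: [457.8, 16.9, 31.9]
tcp_rot: [179.8, 0.6, -11.8]
contact_force: [-1.5, 0.5, 0.1]
gripper_width: 0.004
gripper_force: 0.0
```

>>> {"method": "move_arm", "body": {
  "moves": [
    {"dp": [0,0,0],"turn": [0,0,0],"claw": 1},
    {"dp": [2.5,0,0],"turn": [0,0,0],"claw": 1},
    {"dp": [3,0,0],"turn": [0,0,0],"claw": 1},
    {"dp": [1.5,0,0],"turn": [0,0,0],"claw": 1},
    {"dp": [0,0,0],"turn": [0,0,0],"claw": 1}
  ]
}}

```text
clock: 7.95
ee_pos: [535.0, 2.0, 43.5]
tcp_rot: [-179.9, -0.5, -12.0]
contact_force: [0.4, -0.7, 0.4]
gripper_width: 0.004
gripper_force: 0.0
```

>>> {"method": "move_arm", "body": {
  "moves": [
    {"dp": [0,0,0],"turn": [0,0,0],"claw": 1},
    {"dp": [0.3,0,0],"turn": [0,0,0],"claw": 1},
    {"dp": [0.3,0,0],"turn": [0,0,0],"claw": 1},
    {"dp": [0.3,0,0],"turn": [0,0,0],"claw": 1},
    {"dp": [0,0,0],"turn": [0,0,0],"claw": 1}
  ]
}}

```text
clock: 8.37
ee_pos: [538.5, 0.9, 40.1]
tcp_rot: [-180.0, -0.0, -11.9]
contact_force: [1.0, 0.9, 0.1]
gripper_width: 0.007
gripper_force: 0.0
```

>>> {"method": "move_arm", "body": {
  "moves": [
    {"dp": [0.25,0,0],"turn": [0,0,0],"claw": 1},
    {"dp": [0.25,0,0],"turn": [0,0,0],"claw": 1},
    {"dp": [0.25,0,0],"turn": [0,0,0],"claw": 1},
    {"dp": [0,0,0],"turn": [0,0,0],"claw": 1},
    {"dp": [0,0,0],"turn": [0,0,0],"claw": 1}
  ]
}}

```text
clock: 8.78
ee_pos: [544.9, -0.7, 39.4]
tcp_rot: [180.0, 0.1, -11.9]
contact_force: [-3.4, 1.0, 1.3]
gripper_width: 0.004
gripper_force: 2.0
```

>>> {"method": "move_arm", "body": {
  "moves": [
    {"dp": [-1,0,0],"turn": [0,0,0],"claw": 1},
    {"dp": [-4,0,0],"turn": [0,0,0],"claw": 1},
    {"dp": [-4,0,0],"turn": [0,0,0],"claw": 1},
    {"dp": [0,0,0],"turn": [0,0,0],"claw": 1},
    {"dp": [0,0,0],"turn": [0,0,0],"claw": 1}
  ]
}}

```text
clock: 9.2
ee_pos: [455.6, 18.2, 39.8]
tcp_rot: [180.0, 0.0, -11.8]
contact_force: [-0.3, -0.2, 0.2]
gripper_width: 0.007
gripper_force: 0.0
```

>>> {"method": "move_arm", "body": {
  "moves": [
    {"dp": [0,0,-4],"turn": [0,0,0],"claw": 1},
    {"dp": [0,0,-4],"turn": [0,0,0],"claw": 1},
    {"dp": [0,0,-4],"turn": [0,0,0],"claw": 1},
    {"dp": [0,0,-4],"turn": [0,0,0],"claw": 1},
    {"dp": [0,0,0],"turn": [0,0,0],"claw": 1}
  ]
}}

```text
clock: 9.62
ee_pos: [462.0, 17.9, 206.3]
tcp_rot: [-179.8, -0.7, -11.9]
contact_force: [1.6, 0.7, -0.5]
gripper_width: 0.003
gripper_force: 0.0
```

>>> {"method": "move_arm", "body": {
  "moves": [
    {"dp": [0,0,-2],"turn": [0,0,0],"claw": 1},
    {"dp": [0,0,0],"turn": [0,0,0],"claw": 1},
    {"dp": [0,0,0],"turn": [0,0,0],"claw": 1}
  ]
}}

```text
clock: 9.87
ee_pos: [459.0, 17.8, 220.6]
tcp_rot: [-179.9, -0.2, -11.9]
contact_force: [-0.7, -0.2, 1.3]
gripper_width: 0.004
gripper_force: 0.0
```

Run:
```python
from h import *
c=cams.calibration("wrist");b=cams.grab_frame("wrist")
import pickle;pickle.dump(c,open("w5.pkl","wb"))
cv2.imwrite("pics/w5.png",b[:,:,::-1])
f=b[0:200,170:480,::-1]
s=cams.grab_frame("side");cv2.imwrite("pics/s5.png",s[:,:,::-1])
cv2.imwrite("pics/w5c.png",np.hstack([cv2.resize(f,(465,300),interpolation=cv2.INTER_CUBIC),cv2.resize(s[165:305,275:415,::-1],(300,300),interpolation=cv2.INTER_CUBIC)]))
```

```text
(no output)
```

View pics/w5c.png

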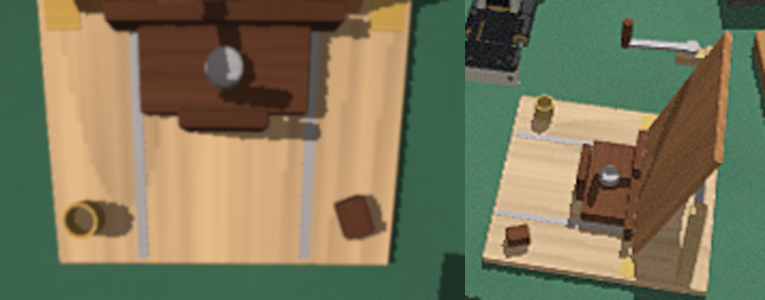

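The wrist half shows the button at (224,67), the tab front row at 130, the fence top front at 23, the mark's front edges at 29 and the base front at 263. The panel leans steeper and the bystanders haven't moved.

Run:
```python
from h import *
import pickle
c=pickle.load(open("w5.pkl","rb"))
t=lambda x,y:(170+x/1.5-.2,y/1.5-.2)
for nm,p,z in[("btn",t(224,67),44),("FL",t(60,263),12),("FR",t(390,264),12),("mkL",t(60,28.5),12),("mkR",t(395,29.5),12),("fence ft",t(224,23),42),("tab ft",t(224,129),62)]: print(nm,rk(onz("wrist",p,z,c)).round(1))
im=cv2.imread("pics/w5.png")
for x in(190,430): # vertical profile for mark edge
    print(x,im[10:26,x,0])
print("fence",im[8:24,270,2],"tab",im[78:94,318,2],"front",im[168:182,318,2])
im=cv2.imread("pics/w4.png")
print("old fence",im[18:34,270,2],"tab",im[90:106,318,2])
```

```text
btn [6.5 4. ]
FL [-135.1  139.1]
FR [-136.3 -131.2]
mkL [ 39.4 123.4]
mkR [  38.3 -120.1]
fence ft [34.1  3.9]
tab ft [-34.5   4. ]
190 [73 74 74 74 73 74 74 74 74 74 74 74 75 74 74 74]
430 [ 77  76  76  76  76  76  76  77  77  82  96 112 120 121 121 120]
fence [90 88 88 86 79 61 39 32 46 67 83 87 90 92 91 92] tab [ 87  87  86  86  85  82  70  49  39  61  92 119 163 213 227 227] front [226 226 226 226 227 226 213 165 104  67  59  59  59  60]
old fence [91 90 88 89 88 83 69 47 33 36 57 78 87 89 91 93] tab [ 87  87  87  87  86  85  83  78  64  60  83 114 151 193 221 225]
```

Stop is at about 83, so one small nudge of 1.5 mm.

>>> {"method": "move_arm", "body": {
  "moves": [
    {"dp": [0,0,4],"turn": [0,0,0],"claw": 1},
    {"dp": [0,0,4],"turn": [0,0,0],"claw": 1},
    {"dp": [0,0,4],"turn": [0,0,0],"claw": 1},
    {"dp": [0,0,4],"turn": [0,0,0],"claw": 1},
    {"dp": [0,0,2],"turn": [0,0,0],"claw": 1}
  ]
}}

```text
clock: 10.38
ee_pos: [455.7, 17.7, 35.2]
tcp_rot: [179.9, 0.2, -11.9]
contact_force: [0.0, -0.3, -0.7]
gripper_width: 0.007
gripper_force: 0.0
```

>>> {"method": "move_arm", "body": {
  "moves": [
    {"dp": [0,0,0],"turn": [0,0,0],"claw": 1},
    {"dp": [0,0,0],"turn": [0,0,0],"claw": 1},
    {"dp": [3,0,0],"turn": [0,0,0],"claw": 1},
    {"dp": [3,0,0],"turn": [0,0,0],"claw": 1},
    {"dp": [1.5,0,0],"turn": [0,0,0],"claw": 1}
  ]
}}

```text
clock: 10.8
ee_pos: [535.1, 1.8, 41.8]
tcp_rot: [-179.9, -0.3, -11.9]
contact_force: [0.0, -0.8, -0.0]
gripper_width: 0.003
gripper_force: 0.0
```

>>> {"method": "move_arm", "body": {
  "moves": [
    {"dp": [0,0,0],"turn": [0,0,0],"claw": 1},
    {"dp": [0,0,0],"turn": [0,0,0],"claw": 1},
    {"dp": [0.5,0,0],"turn": [0,0,0],"claw": 1},
    {"dp": [0,0,0],"turn": [0,0,0],"claw": 1},
    {"dp": [0,0,0],"turn": [0,0,0],"claw": 1}
  ]
}}

```text
clock: 11.22
ee_pos: [535.2, 1.5, 40.1]
tcp_rot: [-180.0, -0.0, -11.9]
contact_force: [-0.4, 0.7, 0.0]
gripper_width: 0.004
gripper_force: 0.0
```

>>> {"method": "move_arm", "body": {
  "moves": [
    {"dp": [0.4,0,0],"turn": [0,0,0],"claw": 1},
    {"dp": [0.3,0,0],"turn": [0,0,0],"claw": 1},
    {"dp": [0.3,0,0],"turn": [0,0,0],"claw": 1},
    {"dp": [0.25,0,0],"turn": [0,0,0],"claw": 1},
    {"dp": [0,0,0],"turn": [0,0,0],"claw": 1}
  ]
}}

```text
clock: 11.63
ee_pos: [547.3, -1.1, 39.4]
tcp_rot: [180.0, 0.1, -11.9]
contact_force: [-3.1, 2.3, 2.9]
gripper_width: 0.003
gripper_force: 1.5
```

>>> {"method": "move_arm", "body": {
  "moves": [
    {"dp": [0,0,0],"turn": [0,0,0],"claw": 1},
    {"dp": [0,0,0],"turn": [0,0,0],"claw": 1},
    {"dp": [0,0,0],"turn": [0,0,0],"claw": 1}
  ]
}}

```text
clock: 11.88
ee_pos: [547.3, -1.1, 39.4]
tcp_rot: [180.0, 0.1, -11.9]
contact_force: [-3.1, 1.4, 0.4]
gripper_width: 0.003
gripper_force: 1.8
```

Stop at about 85.5. Next I retract, rise and go to the outside of the keeper knob.

>>> {"method": "move_arm", "body": {
  "moves": [
    {"dp": [-1,0,0],"turn": [0,0,0],"claw": 1},
    {"dp": [-4,0,0],"turn": [0,0,0],"claw": 1},
    {"dp": [-4,0,0],"turn": [0,0,0],"claw": 1},
    {"dp": [0,0,0],"turn": [0,0,0],"claw": 1},
    {"dp": [0,0,-3],"turn": [0,0,0],"claw": 1}
  ]
}}

```text
clock: 12.3
ee_pos: [455.8, 17.6, 66.5]
tcp_rot: [179.9, 0.4, -11.8]
contact_force: [1.4, 0.2, -0.6]
gripper_width: 0.007
gripper_force: 0.0
```

>>> {"method": "move_arm", "body": {
  "moves": [
    {"dp": [0,0,-4],"turn": [0,0,0],"claw": 1},
    {"dp": [0,0,-4],"turn": [0,0,0],"claw": 1},
    {"dp": [0,0,-4],"turn": [0,0,0],"claw": 1},
    {"dp": [0,0,-4],"turn": [0,0,0],"claw": 1},
    {"dp": [0,0,-3],"turn": [0,0,0],"claw": 1}
  ]
}}

```text
clock: 12.72
ee_pos: [460.3, 17.2, 263.1]
tcp_rot: [-179.9, -0.2, -11.9]
contact_force: [0.1, -0.1, 0.1]
gripper_width: 0.005
gripper_force: 0.0
```

>>> {"method": "move_arm", "body": {
  "moves": [
    {"dp": [0,-3.8,0],"turn": [0,0,0],"claw": 1},
    {"dp": [0,-3.8,0],"turn": [0,0,0],"claw": 1},
    {"dp": [0,-3.8,0],"turn": [0,0,0],"claw": 1},
    {"dp": [0,-3.8,0],"turn": [0,0,0],"claw": 1},
    {"dp": [3.5,0,0],"turn": [0,0,0],"claw": 1}
  ]
}}

```text
clock: 13.13
ee_pos: [521.8, 169.5, 260.0]
tcp_rot: [-179.7, 0.1, -11.1]
contact_force: [0.3, 0.9, 0.3]
gripper_width: 0.009
gripper_force: 0.0
```

>>> {"method": "move_arm", "body": {
  "moves": [
    {"dp": [3.5,0,0],"turn": [0,0,0],"claw": 1},
    {"dp": [3.5,0,0],"turn": [0,0,0],"claw": 1},
    {"dp": [0,0,0],"turn": [0,0,6.5],"claw": 1},
    {"dp": [0,0,0],"turn": [0,0,6.5],"claw": 1},
    {"dp": [0,0,0],"turn": [0,0,6.5],"claw": 1}
  ]
}}

```text
clock: 13.55
ee_pos: [594.4, 143.9, 259.1]
tcp_rot: [-180.0, -0.0, -31.8]
contact_force: [0.2, 0.3, -0.6]
gripper_width: 0.006
gripper_force: 0.0
```

>>> {"method": "move_arm", "body": {
  "moves": [
    {"dp": [0,0,0],"turn": [0,0,6.5],"claw": 1},
    {"dp": [0,0,0],"turn": [0,0,6.5],"claw": 1},
    {"dp": [0,0,0],"turn": [0,0,6.5],"claw": 1},
    {"dp": [0,0,0],"turn": [0,0,6.5],"claw": 1},
    {"dp": [0,0,0],"turn": [0,0,6.5],"claw": 1}
  ]
}}

```text
clock: 13.97
ee_pos: [594.1, 143.4, 260.1]
tcp_rot: [-179.9, 0.0, -63.5]
contact_force: [1.1, 0.3, -1.5]
gripper_width: 0.006
gripper_force: 0.0
```

>>> {"method": "move_arm", "body": {
  "moves": [
    {"dp": [0,0,0],"turn": [0,0,6.5],"claw": 1},
    {"dp": [0,0,0],"turn": [0,0,0],"claw": 1},
    {"dp": [0,0,0],"turn": [0,0,0],"claw": 1},
    {"dp": [0,0,0],"turn": [0,0,0],"claw": 1}
  ]
}}

```text
clock: 14.3
ee_pos: [593.2, 145.4, 258.6]
tcp_rot: [179.9, 0.0, -69.3]
contact_force: [-0.1, 0.9, -1.9]
gripper_width: 0.005
gripper_force: 0.0
```

Run:
```python
from h import *
s=robot.observe();print(s["q"].round(1),s["ee_pos"],s["tcp_rot"],rk(s["ee_pos"]))
b=cams.grab_frame("side")[150:310,270:420,::-1];t=cams.grab_frame("top")[80:240,260:410,::-1]
cv2.imwrite("pics/c6.png",cv2.resize(np.hstack([t,b]),(780,416),interpolation=cv2.INTER_CUBIC))
```

```text
[ -49.6   30.3   47.   106.5  -26.7   55.  -150. ] [593.23675901 145.37095659 258.56469182] [ 1.79875237e+02  2.89670432e-02 -6.93326874e+01] [-25.96580869 153.81148965]
```

View pics/c6.png

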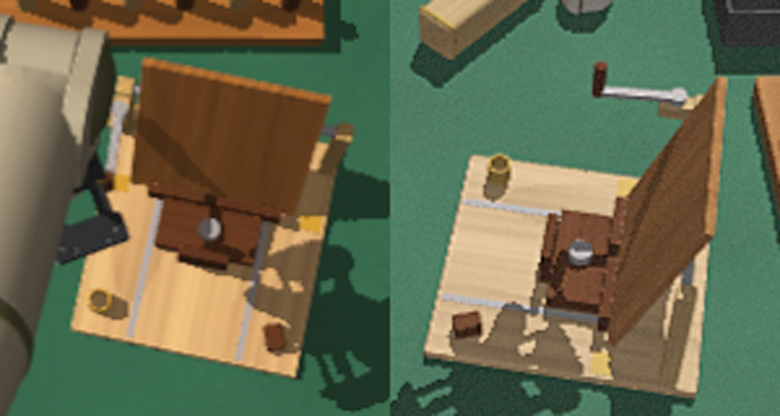

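That turn brought joint 7 to its limit, so I turn back 22°. The picture shows the fence in line with both marks (top half (122,182) and (311,222)), the bystanders unmoved and the knob still at (599,78) in the side half.

>>> {"method": "move_arm", "body": {
  "moves": [
    {"dp": [0,0,0],"turn": [0,0,-5.5],"claw": 1},
    {"dp": [0,0,0],"turn": [0,0,-5.5],"claw": 1},
    {"dp": [0,0,0],"turn": [0,0,-5.5],"claw": 1},
    {"dp": [0,0,0],"turn": [0,0,-5.5],"claw": 1},
    {"dp": [0,0,0],"turn": [0,0,0],"claw": 1}
  ]
}}

```text
clock: 14.82
ee_pos: [593.9, 143.5, 259.7]
tcp_rot: [-180.0, 0.1, -47.4]
contact_force: [0.1, -0.0, 0.3]
gripper_width: 0.003
gripper_force: 0.0
```

>>> {"method": "move_arm", "body": {
  "moves": [
    {"dp": [0,1.2,0],"turn": [0,0,0],"claw": 1},
    {"dp": [0,0,3.5],"turn": [0,0,0],"claw": 1},
    {"dp": [0,0,3.5],"turn": [0,0,0],"claw": 1},
    {"dp": [0,0,0],"turn": [0,0,0],"claw": 1},
    {"dp": [0,0,0],"turn": [0,0,0],"claw": 1}
  ]
}}

```text
clock: 15.23
ee_pos: [583.5, 135.3, 188.7]
tcp_rot: [179.8, 0.1, -47.8]
contact_force: [0.0, -0.4, 0.2]
gripper_width: 0.004
gripper_force: 0.0
```

```bash
cat > plan.py <<'E'
from h import *
import sys
s=robot.observe();p=rk(s["ee_pos"]);phi=-11.8-s["tcp_rot"][2];print(p,s["ee_pos"][2],phi,s["q"].round(1))
P=np.array(p)
for a in map(float,sys.argv[1:]):
    f=min(phi,max(10,35-.55*max(0,a-40))) 
    k=np.array([92-85*np.cos(np.radians(a)),122-85*np.sin(np.radians(a))])
    n=lambda f:np.array([np.cos(np.radians(f)),-np.sin(np.radians(f))])
    T=k-n(f)*16.5   # pads' half thickness + knob radius, slight overlap
    d=T-P; t=-np.array([np.sin(np.radians(phi)),np.cos(np.radians(phi))])
    print(a,"dp",round(d@n(phi)/10,2),round(d@t/10,2),"turn",round(f-phi,1)); P=T;phi=f
E
python3 plan.py 4 15 25 35 45 55 65 75 83 90 93
```

```text
[-33.43837538 141.9706723 ] 188.66340528058618 36.00058977668181 [ -43.    32.1   37.3  111.7  -26.9   45.3 -128.3]
4.0 dp 3.16 -0.26 turn -1.0
15.0 dp 1.14 1.16 turn 0.0
25.0 dp 1.21 0.85 turn 0.0
35.0 dp 1.34 0.63 turn 0.0
45.0 dp 1.43 0.46 turn -2.8
55.0 dp 1.48 0.36 turn -5.5
65.0 dp 1.49 0.24 turn -5.5
75.0 dp 1.49 0.13 turn -5.5
83.0 dp 1.19 0.03 turn -4.4
90.0 dp 1.03 -0.1 turn -1.3
93.0 dp 0.44 -0.09 turn 0
```

>>> {"method": "move_arm", "body": {
  "moves": [
    {"dp": [2.2,-0.2,0],"turn": [0,0,-1],"claw": 1},
    {"dp": [1,0,0],"turn": [0,0,0],"claw": 1},
    {"dp": [0.55,0.6,0],"turn": [0,0,0],"claw": 1},
    {"dp": [0.55,0.55,0],"turn": [0,0,0],"claw": 1},
    {"dp": [0.6,0.45,0],"turn": [0,0,0],"claw": 1}
  ]
}}

```text
clock: 15.65
ee_pos: [607.7, 89.8, 190.6]
tcp_rot: [180.0, 0.1, -46.7]
contact_force: [-2.5, 0.1, -0.3]
gripper_width: 0.005
gripper_force: 1.2
```

>>> {"method": "move_arm", "body": {
  "moves": [
    {"dp": [0.6,0.4,0],"turn": [0,0,0],"claw": 1},
    {"dp": [0.65,0.3,0],"turn": [0,0,0],"claw": 1},
    {"dp": [0.7,0.3,0],"turn": [0,0,0],"claw": 1},
    {"dp": [0,0,0],"turn": [0,0,0],"claw": 1},
    {"dp": [0,0,0],"turn": [0,0,0],"claw": 1}
  ]
}}

```text
clock: 16.07
ee_pos: [614.9, 69.1, 189.5]
tcp_rot: [180.0, -0.0, -46.7]
contact_force: [-0.0, -0.1, 0.5]
gripper_width: 0.001
gripper_force: 0.0
```

```bash
python3 - <<'E'
from h import *
b=cams.grab_frame("side")[150:310,270:420,::-1];t=cams.grab_frame("wrist")[:,:,::-1]
cv2.imwrite("pics/c7.png",np.hstack([cv2.resize(t,(480,300)),cv2.resize(b,(300,300),interpolation=cv2.INTER_CUBIC)]))
E
python3 plan.py 35 45 55 65 75 83 90 93
```

```text
[10.25834929 84.34867717] 189.21971370022933 34.83381004483191 [ -35.3   33.    36.3  109.3  -26.5   46.3 -121.3]
35.0 dp -0.02 0.22 turn 0.0
45.0 dp 1.43 0.46 turn -2.6
55.0 dp 1.48 0.36 turn -5.5
65.0 dp 1.49 0.24 turn -5.5
75.0 dp 1.49 0.13 turn -5.5
83.0 dp 1.19 0.03 turn -4.4
90.0 dp 1.03 -0.1 turn -1.3
93.0 dp 0.44 -0.09 turn 0
```

View pics/c7.png

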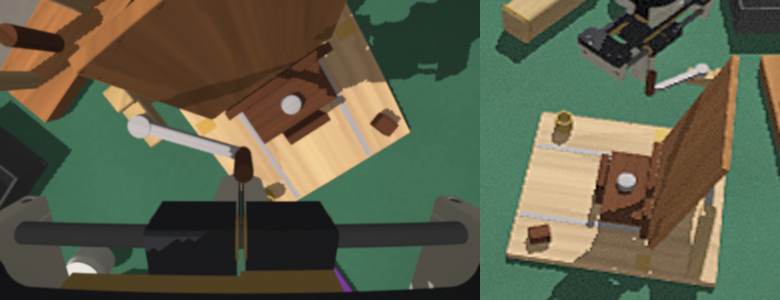

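The wrist half shows the knob at (243,165), in contact and near the middle of the fingers. The arm has swung about 35°, so I continue. The gripper body stays above the panel's top edge.

>>> {"method": "move_arm", "body": {
  "moves": [
    {"dp": [0.7,0.4,0],"turn": [0,0,-1.3],"claw": 1},
    {"dp": [0.7,0.3,0],"turn": [0,0,-1.3],"claw": 1},
    {"dp": [0.75,0.2,0],"turn": [0,0,-2.7],"claw": 1},
    {"dp": [0.75,0.15,0],"turn": [0,0,-2.7],"claw": 1},
    {"dp": [0.75,0.1,0],"turn": [0,0,-2.7],"claw": 1}
  ]
}}

```text
clock: 16.58
ee_pos: [632.5, 36.8, 189.0]
tcp_rot: [179.9, 0.1, -35.8]
contact_force: [-1.3, -0.3, 0.2]
gripper_width: 0.003
gripper_force: 0.3
```

>>> {"method": "move_arm", "body": {
  "moves": [
    {"dp": [0.75,0.1,0],"turn": [0,0,-2.7],"claw": 1},
    {"dp": [0.75,0.1,0],"turn": [0,0,-2.7],"claw": 1},
    {"dp": [0.7,0.05,0],"turn": [0,0,-2.7],"claw": 1},
    {"dp": [0,0,0],"turn": [0,0,0],"claw": 1},
    {"dp": [0,0,0],"turn": [0,0,0],"claw": 1}
  ]
}}

```text
clock: 17.0
ee_pos: [649.7, 22.6, 189.0]
tcp_rot: [180.0, 0.1, -27.9]
contact_force: [0.6, -0.2, -0.2]
gripper_width: 0.002
gripper_force: 0.0
```

```bash
python3 plan.py 75 80 85 90 93
```

```text
[54.40610552 45.17822073] 189.02387501765674 16.131551370808687 [ -26.3   33.8   30.2  104.9  -22.3   47.3 -102.9]
75.0 dp -0.01 0.09 turn -0.4
80.0 dp 0.74 0.04 turn -2.8
85.0 dp 0.74 0.01 turn -2.8
90.0 dp 0.73 -0.09 turn -0.2
93.0 dp 0.44 -0.09 turn 0
```

>>> {"method": "move_arm", "body": {
  "moves": [
    {"dp": [0.5,0.1,0],"turn": [0,0,-2],"claw": 1},
    {"dp": [0.5,0,0],"turn": [0,0,-2],"claw": 1},
    {"dp": [0.5,0,0],"turn": [0,0,-2],"claw": 1},
    {"dp": [0.3,0,0],"turn": [0,0,0],"claw": 1},
    {"dp": [0,0,0],"turn": [0,0,0],"claw": 1}
  ]
}}

```text
clock: 17.42
ee_pos: [665.6, 14.2, 189.0]
tcp_rot: [180.0, 0.1, -21.9]
contact_force: [0.2, 1.0, 1.0]
gripper_width: 0.005
gripper_force: 0.0
```

>>> {"method": "move_arm", "body": {
  "moves": [
    {"dp": [0.2,0,0],"turn": [0,0,0],"claw": 1},
    {"dp": [0.2,0,0],"turn": [0,0,0],"claw": 1},
    {"dp": [0,0,0],"turn": [0,0,0],"claw": 1}
  ]
}}

```text
clock: 17.67
ee_pos: [668.1, 13.2, 188.9]
tcp_rot: [180.0, 0.2, -21.9]
contact_force: [-4.7, 2.3, 1.8]
gripper_width: 0.006
gripper_force: 2.3
```

```bash
python3 plan.py 90 93
```

```text
[74.34060899 39.72892474] 188.93221677542186 10.06170782305718 [-23.8  34.7  28.2 102.2 -21.1  48.5 -97.4]
90.0 dp 0.14 -0.04 turn -0.1
93.0 dp 0.44 -0.09 turn 0
```

Force has risen to 5 N with the knob at the calculated end position, so the end stop is reached. I press slightly more to confirm, then back off.

>>> {"method": "move_arm", "body": {
  "moves": [
    {"dp": [0.15,0,0],"turn": [0,0,0],"claw": 1},
    {"dp": [0,0,0],"turn": [0,0,0],"claw": 1},
    {"dp": [0,0,0],"turn": [0,0,0],"claw": 1}
  ]
}}

```text
clock: 17.92
ee_pos: [668.2, 13.1, 188.8]
tcp_rot: [180.0, 0.3, -21.8]
contact_force: [-8.3, 3.8, 5.4]
gripper_width: 0.004
gripper_force: 4.6
```

>>> {"method": "move_arm", "body": {
  "moves": [
    {"dp": [-1,0,0],"turn": [0,0,0],"claw": 1},
    {"dp": [-3,0,0],"turn": [0,0,0],"claw": 1},
    {"dp": [-4,0,0],"turn": [0,0,0],"claw": 1},
    {"dp": [-4,0,0],"turn": [0,0,0],"claw": 1},
    {"dp": [-4,0,0],"turn": [0,0,0],"claw": 1}
  ]
}}

```text
clock: 18.33
ee_pos: [520.3, 71.4, 189.2]
tcp_rot: [180.0, -0.0, -21.9]
contact_force: [0.2, 1.2, 0.5]
gripper_width: 0.005
gripper_force: 0.0
```

>>> {"method": "move_arm", "body": {
  "moves": [
    {"dp": [0,0,-2],"turn": [0,0,0],"claw": 1},
    {"dp": [0,0,-4],"turn": [0,0,0],"claw": 1},
    {"dp": [0,0,-2],"turn": [0,0,0],"claw": 1},
    {"dp": [0,0,0],"turn": [0,0,0],"claw": 1},
    {"dp": [0,0,0],"turn": [0,0,0],"claw": 1}
  ]
}}

```text
clock: 18.75
ee_pos: [522.5, 71.6, 270.3]
tcp_rot: [-179.9, -0.1, -21.8]
contact_force: [-0.4, -0.3, 0.1]
gripper_width: 0.003
gripper_force: 0.0
```

Run:
```python
from h import *
b=cams.grab_frame("side")[150:310,270:420,::-1];c=cams.calibration("wrist");t=cams.grab_frame("wrist")[:,:,::-1]
import pickle;pickle.dump(c,open("w8.pkl","wb"));cv2.imwrite("pics/w8.png",t);print(rk(robot.observe()["ee_pos"]))
cv2.imwrite("pics/c8.png",np.hstack([cv2.resize(t,(480,300)),cv2.resize(b,(300,300),interpolation=cv2.INTER_CUBIC)]))
```

```text
[-81.019138    66.83848871]
```

View pics/c8.png

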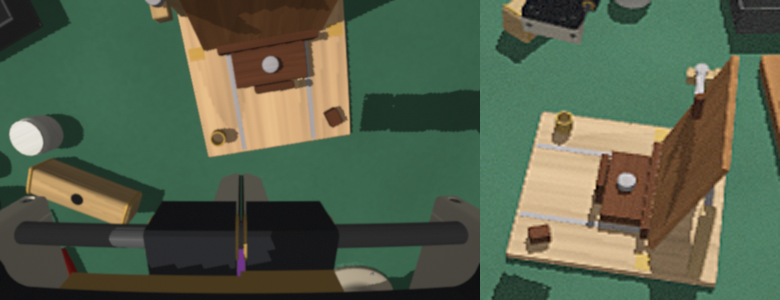

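The side half shows the keeper across in front of the panel, with the knob at (699,103). The stop is against the foot and everything else is in place. In the wrist half the button is at (270,64). One last numeric check of the stop.

Run:
```python
from h import *
import pickle
c=pickle.load(open("w8.pkl","rb"))
for nm,p,z in[("btn",(270,64.5),44),("FL",(210,156.5),12),("FR",(350,133.5),12),("mkL front",(197,58.5),12),("mkR front",(337,37),12)]: print(nm,rk(onz("wrist",np.array(p)*4/3,z,c)).round(1))
```

```text
btn [9.1 4.9]
FL [-134.5  136.6]
FR [-135.6 -129.2]
mkL front [ 41.5 121.8]
mkR front [  35.2 -116.5]
```

```bash
python3 -c "
from station import robot
print(robot.sign_off())"
```

```text
the job is handed in; nothing more can be done
None
```

The job is handed in: the stop rests against the panel's foot at about 85 mm, which is about 20° of lean by the table, with the fence level with the brass marks. The catch wasn't holding, so I didn't press the button. The keeper is swung to its end stop in front of the panel, and I saw nothing else on the rack or bench move.

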